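# Ready the telescopic window washer

### The arm

A 7-joint arm with a two-finger parallel gripper is mounted at the origin on the work surface; the furniture and walls round the work are solid. World frame = base frame: x ahead of the robot, y to its left, z up, the work surface at z = 0. Lengths are in m, angles in rad, forces in N, time in s.
With the tool pointing down it reaches from about 0.425 to 0.925 m from the base axis. Payload 6.8 kg.
Tool frame: the origin (TCP) lies at the very end of the fingers, on their centre line; the grasp point (between the pads) lies 19 mm behind it; z points along the fingers, x is the direction in which the jaws open and shut, and the axes are right-handed (so a half turn about z gives the same grasp; the last joint's range is limited). The gripper opens to 85 mm and grips with 20 to 120 N. Pads are 22 mm wide; open, the fingers measure 114 mm over their backs; the gripper's body (76 mm by 85 mm) begins 54 mm behind the grasp point. The pads swing forward as they close: fully open they stand 13 mm farther back than shut.
Start: joints at [1.152, 0.477, 0.022, 1.555, -0.011, 1.109, -0.083], TCP at [0.206, -0.643, 0.192] pointing down, gripper open.
Joint ranges: [-2.96, 2.96], [-0.34, 2.1], [-1.41, 1.46], [0.24, 2.44], [-1.37, 4.51], [0.17, 1.92], [-2.96, 2.96]. Speed limits (rad/s): [2.39, 2.39, 3.14, 3.14, 3.14, 3.14, 3.14].

### API

Orientations are given as a rotation vector (axis times angle).
In Python, from bench import r, grab_frame gives the robot as it stands. The module is installed in compiled form; this text tells all that it offers.
- The arm moves only by the tool send_rows, never from a script. Its argument "series" is a list of rows, each a list of 2 entries, a list of its own where there are three numbers: the shift along the tool's x, y, z in m, then the turn, a rotation vector about the tool's x, y, z in units of 5 degrees (1.0 is 5 degrees). A call has 1 to 20 rows; each row shifts and turns the commanded pose from where the row before left it, along the tool's axes as they then stand; what a row does not reach is not made up. A row lasts 1/8 s, in which the tool goes at most 62.5 mm and 10.7 degrees, less where a joint would pass 70% of its speed; a pose out of reach is approached as far as the arm can. A call is refused whole if a number of a shift passes 0.0625 or a number of a turn 1, either way. A call with a gripper value outside its range is refused whole. "fingers" is the closure in counts, from 0 (fully open) to 255 (shut), set as the call begins (left out, the last holds). The fingers move at their own pace and stop on an object; "grip_force" is the grip in N (left out, the last holds). Time passes only in rows, so rows that do not move let the fingers close. It gives the time, the measured TCP pose, the force and the opening at its end, in the units of the state.
- r.get_obs(): the state, without advancing time (a new reading comes with each control period).
- grab_frame(name): name is "side" or "top"; returns a dict with "frame" (420x560x3 uint8, red, green, blue), "fx", "fy", "cx", "cy" (pixels), "origin" and "rotation" of the camera in the world. Camera axes: x right, y down, z forward; pixel columns grow to the right and rows downward; lengths in m; the calibration is good to about 2 mm. A picture is of the moment at which its call begins. There is no depth.
- r.hand_in(): hands the job in, once; it reports no verdict.
The state is a dict: "clock": time; "joints": joint angles; "qvel": joint speeds; "tau": joint torques, N m; "tcp_pos": TCP position; "orientation": TCP orientation; "contact_force": force on the tool from outside, world axes, zero at the start; "moment": the same for the moment, N m; "grip_width": finger opening in m.
Only numpy, scipy, OpenCV 4.12 (cv2) and the standard library are available. Lean on these libraries where they do the work, as an engineer would, in place of code of your own. Each camera call takes 0.05 s, during which the arm holds its last target.

### The job

Get the window washer ready: first press the cleaner bottle's pump cap fully down and let it spring back up. Then squeeze in the button on the washer's handle, pull the handle straight up past its first stop to its second stop, its full length, and finish while still holding it there: do not let go, for it slides back. Do not knock the bowl, the salt shaker or the lemon standing around the tray.

Things in the scene. Friction and masses are not known exactly. Their poses are not given: they have to be found in the camera images.
- caddy: Low grey drip tray, 170 x 270 mm, 13 mm high, fixed. A window washer stands upright in it, head down (rubber head 140 mm long, along the tray's x), its handle axis vertical at y = -65 mm; the bottle stands at about y = +65 mm. Origin: centre of the underside; x across the tray, y along it towards the bottle, z up. The handle's button faces -x.
- handle (a joint): Extension of the washer's handle, m: 0 home, 0.04 first stop, 0.08 second and last stop (hard end). The handle is an outer tube that slides straight up a fixed stem. Locked at 0 until the button is squeezed in. A light spring and its weight draw it back with about 3 N; nothing but the hand keeps it at the second stop. With the button out it catches at 0.04 going up, 0.053 coming down.
- button (a joint): Travel of the grip's grey release button, m: 0 out, 0.006 fully in (5 N; 2 N to start). It frees the handle when in by more than 4 mm and springs out when let go; keep it in while pulling. Pinching the grip along the tray's x, one finger on the button, the other on the opposite face, squeezes it in; 20 to 30 N of grip is enough to pull as well.
- button_face (a point): Centre of the outer face of the release button, which is 15 mm wide and 24 mm high and stands 7.5 mm out of the grip's face on the tray's -x side (1.5 mm when fully in). It is 150 mm above the worktop at extension 0 and rises with the handle.
- grip_centre (a point): Point on the handle's axis level with the button's centre, 20.5 mm inside its face: the middle of the grasp. Axes as the tray's. The black grip here is 26 x 26 mm, rounded, and spans 43 mm below to 31 mm above this point; a grey end knob reaches 35 mm above. Thickness over the button 33.5 mm, 27.5 mm with it in. Below the grip: round aluminium tube, 23 mm.
- bottle: White cleaner bottle, 62 mm diameter, about 145 mm high with its cap, fixed upright on the tray. Origin: centre of its underside; its cap's small spout points to its own -y, towards the washer.
- cap (a joint): Travel of the pump cap in m: 0 up, 0.008 fully down (5 N; 2 N to start it). It springs back up.
- cap_top (a point): Centre of the flat round top of the grey pump cap, 32 mm across, 145 mm above the worktop when up; press straight down here.
- dip_bowl: Loose grey stoneware dip bowl, 105 mm wide, 58 mm high, standing beside the tray; leave alone. Origin: centre of its underside.
- salt_shaker: Loose glass salt shaker with a grey top, 44 mm diameter, 90 mm high, beside the tray; leave alone. Origin: centre of its underside.
- lemon: Loose lemon, 72 x 55 mm, 54 mm high, lying near the washer's end of the tray; leave alone. Origin: its underside.

How it is judged:
By the outcome, as a careful person would: the job done as asked, in the order asked, and still so for the second after the job is handed in, while the arm keeps its last pose, push and grip.
It also fails if it takes over 42 s, if anything falls off the work surface, if the arm or the gripper's body presses on something with over 40 N, if the wrist force passes 120 N, or if a joint passes its speed limit or range.

## Working session

There is one attempt and no reset: what is moved stays moved. The work goes in short steps, Python scripts to look and compute and a tool call to move; the robot and the scene stay as the last step left them, time stands still between calls to the robot, and variables do not carry over. Pictures are saved under pics/ and viewed, and the job is handed in when it is done.

Besides the shell and the picture viewer there is one more tool, called after "Emit:" as a command line: name --argument value ..., lists and objects as JSON in quotes. send_rows: Moves the arm, as the interface text tells. Its arguments: {"type":"object","properties":{"series":{"type":"array"},"fingers":{"type":"number"},"grip_force":{"type":"number"}},"required":["series"]}

```bash
mkdir -p pics; python3 - <<'E'
from bench import r, grab_frame
import cv2, pickle
o=r.get_obs(); print(o)
for n in("side","top"):
    f=grab_frame(n); pickle.dump(f,open(f"pics/{n}0.pkl","wb"))
    cv2.imwrite(f"pics/{n}0.png",f["frame"][:,:,::-1]); print(n,f["fx"],f["cx"],f["cy"],f["origin"],f["rotation"])
E
```

```text
{'clock': 0.0, 'joints': array([ 1.15190008,  0.47778374,  0.02229176,  1.55646697, -0.0115189 ,
        1.10927628, -0.08311721]), 'qvel': array([-0.00011109,  0.00032619, -0.00038485, -0.00074086,  0.00169164,
        0.00143441,  0.0004629 ]), 'tau': array([ 4.67175892e-05, -5.96448183e+01,  1.60749178e+00, -2.81196660e+01,
        1.22949597e-02,  9.08097922e-03, -1.19011710e-05]), 'tcp_pos': array([ 0.20623861, -0.64202239,  0.19102925]), 'orientation': array([-2.53773090e+00,  1.85022246e+00,  2.37826396e-03]), 'contact_force': array([ 0.52048623, -0.63071721,  0.61273928]), 'moment': array([ 0.05082655,  0.05571762, -0.01588479]), 'grip_width': 0.08555590477432119}
side 500.41605738503347 272.58134949235114 208.4677136430397 [0.55936089 1.14544187 0.54874017] [-0.02963712  2.5500476  -1.81451677]
top 425.3466482866813 278.50951156784413 206.0292967288585 [ 0.38071042 -0.03262439  1.08040488] [-2.13866095  2.0991189  -0.19558015]
```

View pics/side0.png

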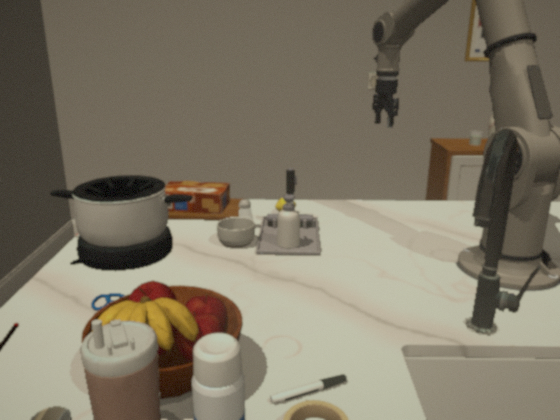

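View pics/top0.png

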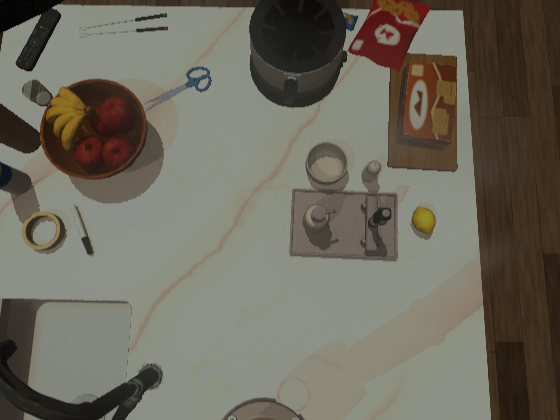

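```bash
python3 - <<'E'
import cv2
a=cv2.imread("pics/top0.png")[130:280,270:450]; b=cv2.imread("pics/side0.png")[155:265,205:335]
a=cv2.convertScaleAbs(a,alpha=1.7)
cv2.imwrite("pics/topc.png",cv2.resize(a,None,fx=4,fy=4,interpolation=cv2.INTER_CUBIC))
cv2.imwrite("pics/sidec.png",cv2.resize(cv2.convertScaleAbs(b,alpha=1.4),None,fx=5,fy=5,interpolation=cv2.INTER_CUBIC))
E
```

```text
(no output)
```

View pics/topc.png

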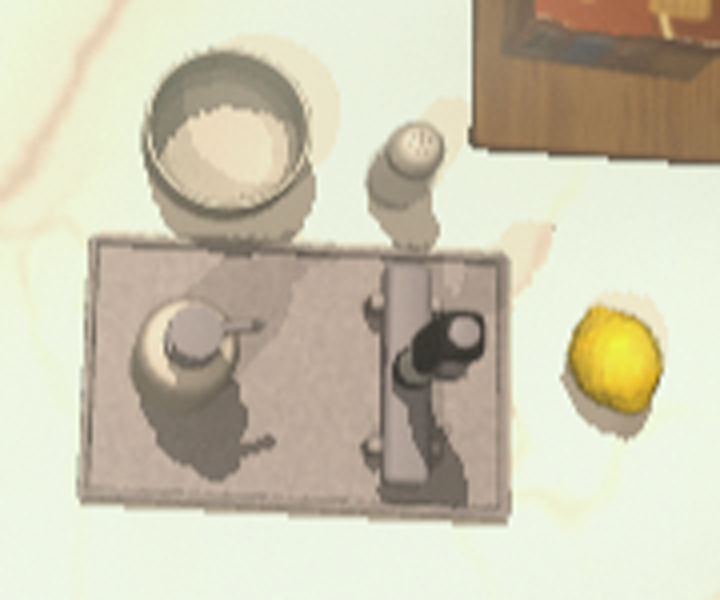

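View pics/sidec.png

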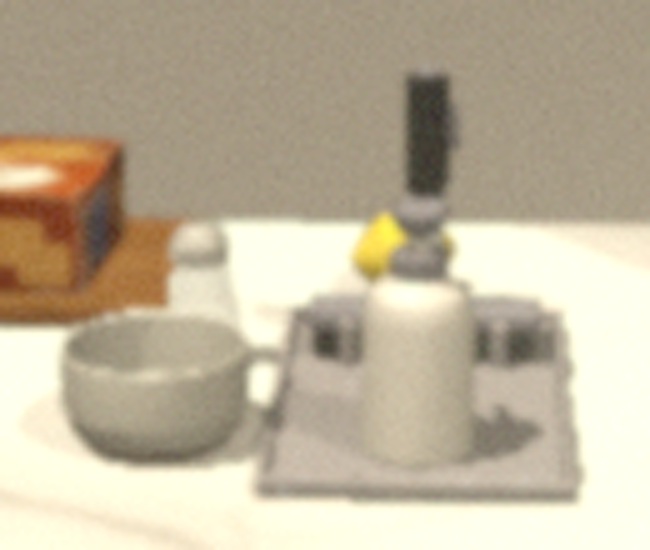

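```bash
cat > h.py <<'E'
import numpy as np, cv2, pickle
from scipy.spatial.transform import Rotation as R
def ray(f,u,v):
    d=np.array([(u-f["cx"])/f["fx"],(v-f["cy"])/f["fy"],1.0])
    rot=np.asarray(f["rotation"]); M=rot if rot.shape==(3,3) else R.from_rotvec(rot).as_matrix()
    return np.asarray(f["origin"]),M@d
def onz(f,u,v,z):
    o,d=ray(f,u,v); return o+d*(z-o[2])/d[2]
def proj(f,p):
    M=R.from_rotvec(f["rotation"]).as_matrix(); c=M.T@(np.asarray(p)-f["origin"])
    return c[0]/c[2]*f["fx"]+f["cx"],c[1]/c[2]*f["fy"]+f["cy"]
E
python3 - <<'E'
from h import *
t=pickle.load(open("pics/top0.pkl","rb")); s=pickle.load(open("pics/side0.pkl","rb"))
np.set_printoptions(precision=4,suppress=True)
cr=lambda x,y:(270+(x+.5)/4-.5,130+(y+.5)/4-.5)
cs=lambda x,y:(205+(x+.5)/5-.5,155+(y+.5)/5-.5)
P=[onz(t,*cr(*c),.013) for c in [(92,237),(508,254),(508,515),(80,498)]]
for p in P:print("corner",p)
print("sides",[np.linalg.norm(P[i]-P[i-1]) for i in range(4)])
print("centre",np.mean(P,0))
y=np.mean([P[0]-P[1],P[3]-P[2]],0); y/=np.linalg.norm(y)
x=np.mean([P[0]-P[3],P[1]-P[2]],0); print("yaw from y", np.degrees(np.arctan2(-y[0],y[1])),"from x",np.degrees(np.arctan2(x[1],x[0])))
print("cap",onz(t,*cr(195,332),.145)); print("knob",onz(t,*cr(466,333),.185))
print("bowl rim",onz(t,*cr(228,130),.058),"shaker",onz(t,*cr(416,147),.09),"lemon",onz(t,*cr(616,358),.027))
# side corners on z=.013
for c in [(258,490),(578,490),(568,318),(296,305)]: print("side corner",onz(s,*cs(*c),.013))
print("side lower z=0", onz(s,*cs(258,495),0),onz(s,*cs(578,495),0))
def tri(a,b):
    (o1,d1),(o2,d2)=a,b
    A=np.stack([d1,-d2],1); k=np.linalg.lstsq(A,o2-o1,rcond=None)[0]
    p,q=o1+k[0]*d1,o2+k[1]*d2; return (p+q)/2,np.linalg.norm(p-q)
print("cap tri",tri(ray(t,*cr(195,332)),ray(s,*cs(419,243))))
print("knob tri",tri(ray(t,*cr(466,333)),ray(s,*cs(429,76))))
E
```

```text
corner [ 0.6316 -0.0597  0.013 ]
corner [ 0.6252 -0.3268  0.013 ]
corner [ 0.4585 -0.3212  0.013 ]
corner [ 0.464  -0.0544  0.013 ]
sides [np.float64(0.16768363087414687), np.float64(0.2671585275861829), np.float64(0.1668814213035559), np.float64(0.26694237735182114)]
centre [ 0.5448 -0.1905  0.013 ]
yaw from y -1.2804953546236855 from x -1.8694349226539002
cap [ 0.5472 -0.1145  0.145 ]
knob [ 0.5422 -0.2556  0.185 ]
bowl rim [ 0.6911 -0.1425  0.058 ] shaker [ 0.6727 -0.2524  0.09  ] lemon [ 0.5565 -0.3882  0.027 ]
side corner [ 0.6278 -0.0468  0.013 ]
side corner [ 0.4611 -0.051   0.013 ]
side corner [ 0.4498 -0.3103  0.013 ]
side corner [ 0.6189 -0.3295  0.013 ]
side lower z=0 [ 0.6291 -0.0693  0.    ] [ 0.4592 -0.0736  0.    ]
cap tri (array([ 0.5476, -0.1159,  0.1269]), np.float64(0.0057104839384492885))
knob tri (array([ 0.5407, -0.2562,  0.1814]), np.float64(0.004311341977459171))
```

```bash
python3 - <<'E'
from h import *
t=pickle.load(open("pics/top0.pkl","rb")); s=pickle.load(open("pics/side0.pkl","rb"))
ic=lambda p:((p[0]-205+.5)*5-.5,(p[1]-155+.5)*5-.5)
it=lambda p:((p[0]-270+.5)*4-.5,(p[1]-130+.5)*4-.5)
for y in(-.1145,-.1255):
  for z in(.145,.125,.013): print(y,z,"side",ic(proj(s,[.547,y,z])),"top",it(proj(t,[.547,y,z])))
for z in(.185,.107): print("handle",ic(proj(s,[.5425,-.2556,z])))
a=cv2.imread("pics/top0.png")[185:250,300:345];a=cv2.convertScaleAbs(a,alpha=1.8)
b=cv2.imread("pics/side0.png")[165:255,265:315];b=cv2.convertScaleAbs(b,alpha=1.4)
a=cv2.resize(a,(400,578),interpolation=cv2.INTER_CUBIC);b=cv2.resize(b,(320,578),interpolation=cv2.INTER_CUBIC)
cv2.imwrite("pics/z.png",np.hstack([a,b]))
E
```

```text
-0.1145 0.145 side (np.float64(415.1935513389834), np.float64(210.16972348533668)) top (np.float64(194.9722618125502), np.float64(332.3950872265523))
-0.1145 0.125 side (np.float64(414.7683095178733), np.float64(246.0434925012923)) top (np.float64(191.8882414205932), np.float64(338.48771631984437))
-0.1145 0.013 side (np.float64(412.46240970147863), np.float64(440.57120186748307)) top (np.float64(176.69256895451645), np.float64(368.50749063794024))
-0.1255 0.145 side (np.float64(415.06557110380623), np.float64(203.86373415579496)) top (np.float64(214.69900148522743), np.float64(332.75086929170584))
-0.1255 0.125 side (np.float64(414.6442552173552), np.float64(239.49002793613727)) top (np.float64(211.21483815779789), np.float64(338.83682088081605))
-0.1255 0.013 side (np.float64(412.35907945377886), np.float64(432.7235273388301)) top (np.float64(194.04775475126712), np.float64(368.8233710852352))
handle (np.float64(422.2702025145277), np.float64(69.3961261136543))
handle (np.float64(420.6456517049038), np.float64(198.49851886947815))
```

View pics/z.png

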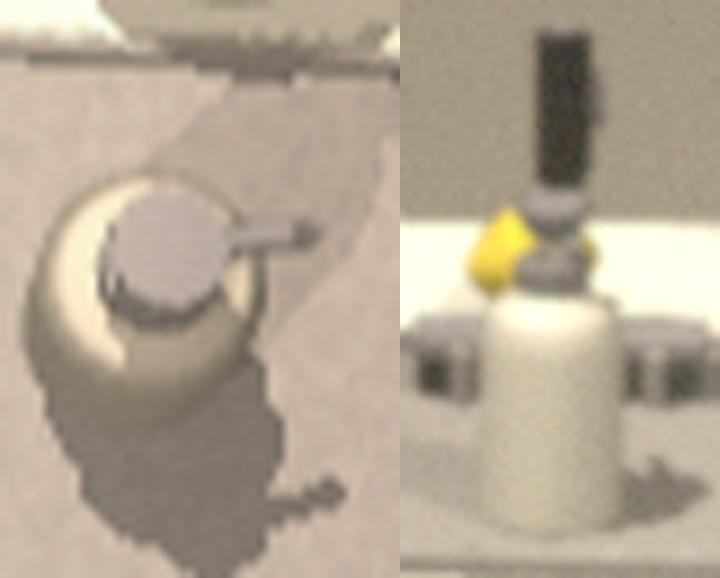

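```bash
cat >> h.py <<'E'
def plan(o,p,yaw_deg):
    """shift in current tool axes to p; turn (units of 5deg) about tool axes to tool-down with tool x at yaw (or +180)"""
    M=R.from_rotvec(o["orientation"])
    print("tool axes\n",M.as_matrix().round(3)); 
    d=np.asarray(p)-o["tcp_pos"]
    for k in(0,180):
        T=R.from_euler("z",yaw_deg+k,degrees=True)*R.from_euler("x",180,degrees=True)
        print(k,"turn units",((M.inv()*T).as_rotvec(degrees=True)/5).round(3))
    print("world d",d.round(4),"tool d",M.inv().apply(d).round(4))
E
python3 - <<'E'
from h import *
from bench import r
o=r.get_obs(); plan(o,[.545,-.1145,.26],-1.5)
E
```

```text
tool axes
 [[ 0.306 -0.952 -0.001]
 [-0.952 -0.306  0.002]
 [-0.002  0.    -1.   ]]
0 turn units [-1.1000e-02  1.7000e-02 -1.4139e+01]
180 turn units [1.9000e-02 1.2000e-02 2.1861e+01]
world d [0.3388 0.5276 0.0689] tool d [-0.3989 -0.4839 -0.0683]
```

Emit:
send_rows --series '[[[0,0,-0.035],[0,0,0]],[[0,0,-0.035],[0,0,0]],[[-0.0285,-0.0346,0],[0,0,0]],[[-0.0285,-0.0346,0],[0,0,0]],[[-0.0285,-0.0346,0],[0,0,0]],[[-0.0285,-0.0346,0],[0,0,0]],[[-0.0285,-0.0346,0],[0,0,0]],[[-0.0285,-0.0346,0],[0,0,0]],[[-0.0285,-0.0346,0],[0,0,0]],[[-0.0285,-0.0346,0],[0,0,0]],[[-0.0285,-0.0346,0],[0,0,0]],[[-0.0285,-0.0346,0],[0,0,0]],[[-0.0285,-0.0346,0],[0,0,0]],[[-0.0285,-0.0346,0],[0,0,0]],[[-0.0285,-0.0346,0],[0,0,0]],[[-0.0285,-0.0346,0],[0,0,0]]]' --fingers 255 --grip_force 30

```text
clock: 2.1
tcp_pos: [0.546, -0.1135, 0.2617]
orientation: [2.538, -1.851, -0.001]
contact_force: [0.9, -0.2, 0.3]
grip_width: -0.0
```

Emit:
send_rows --series '[[[0,0,0],[0,0,-0.943]],[[0,0,0],[0,0,-0.943]],[[0,0,0],[0,0,-0.943]],[[0,0,0],[0,0,-0.943]],[[0,0,0],[0,0,-0.943]],[[0,0,0],[0,0,-0.943]],[[0,0,0],[0,0,-0.943]],[[0,0,0],[0,0,-0.943]],[[0,0,0],[0,0,-0.943]],[[0,0,0],[0,0,-0.943]],[[0,0,0],[0,0,-0.943]],[[0,0,0],[0,0,-0.943]],[[0,0,0],[0,0,-0.943]],[[0,0,0],[0,0,-0.943]],[[0,0,0],[0,0,-0.943]],[[0,0,0],[0,0,0]]]'

```text
clock: 4.1
tcp_pos: [0.5453, -0.1147, 0.2616]
orientation: [-3.141, 0.042, 0.001]
contact_force: [-0.6, 0.4, 0.4]
grip_width: -0.0
```

```bash
python3 - <<'E'
from h import *
from bench import r,grab_frame
o=r.get_obs(); print(o["clock"],o["tcp_pos"],o["contact_force"],o["grip_width"]);plan(o,[.545,-.1145,.165],-1.5)
ims=[]
for n in("side","top"):
    f=grab_frame(n); pickle.dump(f,open(f"pics/{n}1.pkl","wb")); print(n,proj(f,o["tcp_pos"]))
    im=f["frame"][:,:,::-1]
    im=im[90:260,200:380] if n=="side" else im[130:300,260:440]
    ims.append(cv2.resize(cv2.convertScaleAbs(im,alpha=1.5),(400,378),interpolation=cv2.INTER_CUBIC))
cv2.imwrite("pics/c1.png",np.hstack(ims))
E
```

```text
4.1 [ 0.5452939  -0.11471544  0.26161725] [-0.62042814  0.37193949  0.41356546] -3.606008281793203e-05
tool axes
 [[ 1.    -0.026 -0.001]
 [-0.026 -1.     0.   ]
 [-0.001 -0.    -1.   ]]
0 turn units [-0.002  0.009 -0.003]
180 turn units [1.4000e-02 3.0000e-03 3.5997e+01]
world d [-0.0003  0.0002 -0.0966] tool d [-0.0002 -0.0002  0.0966]
side (np.float64(288.8164450071971), np.float64(153.3254055042369))
top (np.float64(323.6968641472762), np.float64(203.26957919579937))
```

View pics/c1.png

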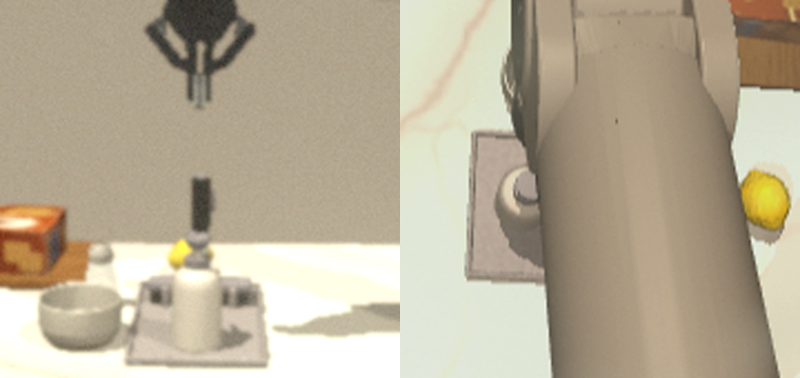

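```bash
python3 - <<'E'
from h import *
s=pickle.load(open("pics/side1.pkl","rb"))
im=s["frame"][85:215,250:330,::-1]
cv2.imwrite("pics/c2.png",cv2.resize(cv2.convertScaleAbs(im,alpha=1.4),None,fx=5,fy=4.5,interpolation=cv2.INTER_CUBIC))
for z in(.335,.28,.2616): print(z,proj(s,[.545,-.1147,z]))
E
```

```text
0.335 (np.float64(289.2848135700556), np.float64(124.74075623654107))
0.28 (np.float64(289.0184429574909), np.float64(146.2673675281464))
0.2616 (np.float64(288.9309994156759), np.float64(153.33407476168662))
```

View pics/c2.png

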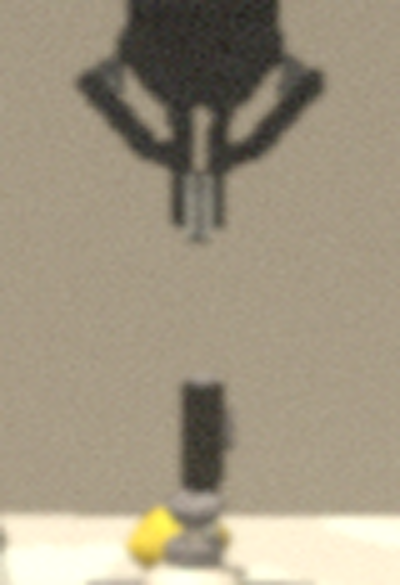

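```bash
python3 - <<'E'
from h import *
s=pickle.load(open("pics/side0.pkl","rb"));t=pickle.load(open("pics/top0.pkl","rb"))
print(proj(s,[.2062,-.642,.191]),proj(s,[.2062,-.642,.231]),proj(t,[.2062,-.642,.191]),proj(s,[0,0,0]),proj(t,[0,0,0]))
a=s["frame"][0:140,330:470,::-1]
b=pickle.load(open("pics/top1.pkl","rb"))["frame"][:,:,::-1]
cv2.imwrite("pics/c3.png",np.hstack([cv2.resize(cv2.convertScaleAbs(a,alpha=1.4),(420,420),interpolation=cv2.INTER_CUBIC),cv2.convertScaleAbs(b[:,190:],alpha=1.5)]))
E
```

```text
(np.float64(381.74318268008767), np.float64(140.39898310072132)) (np.float64(382.56086601806777), np.float64(129.3059154117151)) (np.float64(588.8076754229378), np.float64(384.3235026669124)) (np.float64(506.28059689548184), np.float64(267.68853494095225)) (np.float64(263.31675868109596), np.float64(454.2577542716595))
```

View pics/c3.png

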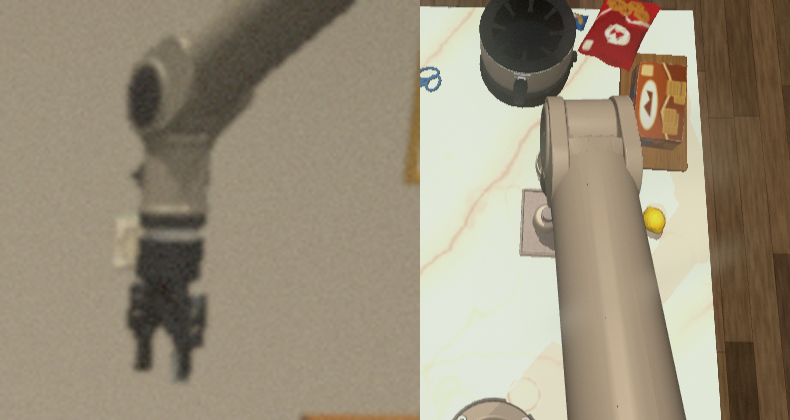

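```bash
python3 - <<'E'
from h import *
s=pickle.load(open("pics/side1.pkl","rb"));t=pickle.load(open("pics/top1.pkl","rb"))
for z in(.5,.55,.6,.65,.7): print(z,proj(t,[.545,-.1147,z]),proj(s,[.545,-.1147,z]), proj(t,[.545,-.245,z]),proj(s,[.545,-.245,z]))
a=cv2.convertScaleAbs(np.ascontiguousarray(s["frame"][:,:,::-1]),alpha=1.5)
cv2.imwrite("pics/c4.png",a)
E
```

```text
0.5 (np.float64(340.59640844738493), np.float64(170.48493635627662)) (np.float64(290.131706247704), np.float64(56.29953705730114)) (np.float64(433.1577751695296), np.float64(172.08270928417227)) (np.float64(289.59684080289725), np.float64(54.31624610731316))
0.55 (np.float64(345.9644617392599), np.float64(160.02922383196764)) (np.float64(290.40354301837766), np.float64(34.33118086096087)) (np.float64(446.7952357351895), np.float64(161.75044280624314)) (np.float64(289.83651204952014), np.float64(34.38292049036855))
0.6 (np.float64(352.3822915014001), np.float64(147.52879222774743)) (np.float64(290.6829742774446), np.float64(11.749079784787227)) (np.float64(463.104995305805), np.float64(149.39353946172378)) (np.float64(290.08224340192896), np.float64(13.945579211948768))
0.65 (np.float64(360.1912129557558), np.float64(132.31883930585045)) (np.float64(290.970322792155), np.float64(-11.472850449316297)) (np.float64(482.9578369144051), np.float64(134.35226041592446)) (np.float64(290.3342676485167), np.float64(-7.015138610416557))
0.7 (np.float64(369.89848931869665), np.float64(113.41133494136263)) (np.float64(291.2659298828244), np.float64(-35.36219347636586)) (np.float64(507.6489774010014), np.float64(115.6452994004774)) (np.float64(290.592829655202), np.float64(-28.519598340366116))
```

View pics/c4.png

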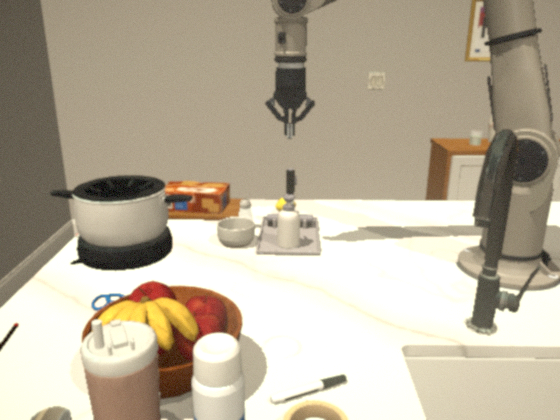

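Emit:
send_rows --series '[[[0,0,0.033],[0,0,0]],[[0,0,0.033],[0,0,0]],[[0,0,0.033],[0,0,0]],[[0,0,0],[0,0,0]],[[0,0,0],[0,0,0]]]'

```text
clock: 4.82
tcp_pos: [0.5465, -0.1146, 0.1642]
orientation: [3.141, -0.041, 0.002]
contact_force: [-0.3, 0.4, -0.6]
grip_width: -0.0003
```

```bash
cat > look.py <<'E'
import sys
from h import *
from bench import r,grab_frame
o=r.get_obs(); print(o["clock"],o["tcp_pos"],o["orientation"],o["contact_force"],o["grip_width"])
f=grab_frame("side"); pickle.dump(f,open("pics/side%s.pkl"%sys.argv[1],"wb"))
print(proj(f,o["tcp_pos"]))
im=f["frame"][105:255,235:345,::-1]
cv2.imwrite("pics/s%s.png"%sys.argv[1],cv2.resize(cv2.convertScaleAbs(im,alpha=1.4),None,fx=4,fy=4,interpolation=cv2.INTER_CUBIC))
E
python3 look.py 2
```

```text
4.825 [ 0.54647039 -0.11460286  0.16422289] [ 3.14122367e+00 -4.09897794e-02  2.35012295e-03] [-0.26586698  0.39133354 -0.62765317] -0.0002784119564578396
(np.float64(287.92247822846684), np.float64(189.66075352499558))
```

View pics/s2.png

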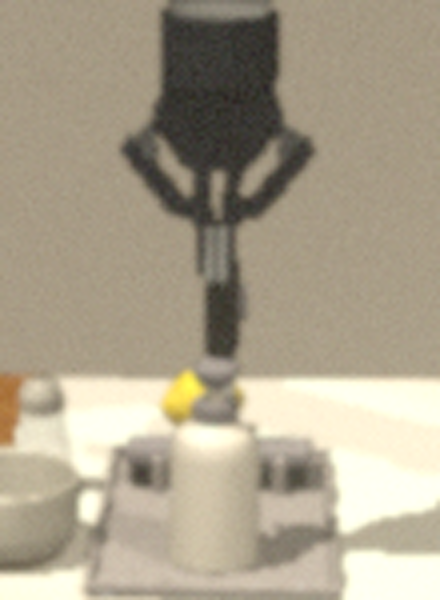

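Emit:
send_rows --series '[[[0,0,0.008],[0,0,0]],[[0,0,0.008],[0,0,0]],[[0,0,0],[0,0,0]]]'

```text
clock: 5.25
tcp_pos: [0.545, -0.1146, 0.1463]
orientation: [-3.141, 0.04, 0.002]
contact_force: [0.2, -0.4, 0.3]
grip_width: -0.0003
```

Emit:
send_rows --series '[[[0,0,0.004],[0,0,0]],[[0,0,0.004],[0,0,0]],[[0,0,0],[0,0,0]]]'

```text
clock: 5.62
tcp_pos: [0.5454, -0.1146, 0.1386]
orientation: [-3.141, 0.04, 0.001]
contact_force: [-1.0, -0.4, 0.1]
grip_width: 0.0001
```

```bash
python3 look.py 3
```

```text
5.625 [ 0.54535887 -0.11463612  0.13862852] [-3.14122752e+00  4.02566227e-02  1.01614458e-03] [-0.97560009 -0.4163576   0.14976631] 0.00011313204237071222
(np.float64(288.2315627815352), np.float64(198.91653175448806))
```

View pics/s3.png

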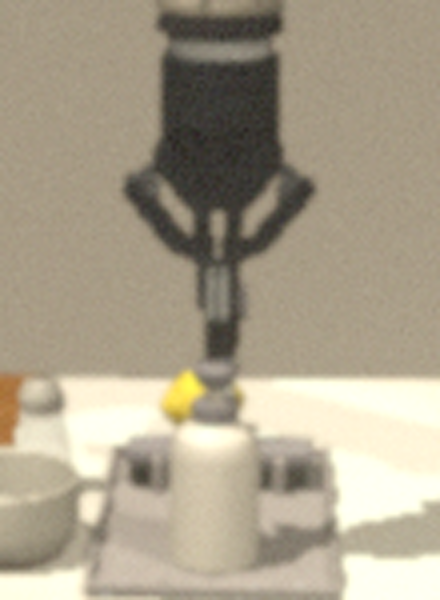

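Emit:
send_rows --series '[[[0,0,0.008],[0,0,0]],[[0,0,0.008],[0,0,0]],[[0,0,0.006],[0,0,0]],[[0,0,0],[0,0,0]]]'

```text
clock: 6.18
tcp_pos: [0.5451, -0.1146, 0.1163]
orientation: [-3.141, 0.04, 0.002]
contact_force: [0.3, 0.3, 0.7]
grip_width: -0.0001
```

Emit:
send_rows --series '[[[0,0,0.004],[0,0,0]],[[0,0,0],[0,0,0]]]'

```text
clock: 6.42
tcp_pos: [0.5455, -0.1147, 0.1128]
orientation: [-3.141, 0.04, 0.0]
contact_force: [0.4, 0.3, 0.3]
grip_width: 0.0002
```

Emit:
send_rows --series '[[[0,0,0.004],[0,0,0]],[[0,0,0],[0,0,0]]]'

```text
clock: 6.68
tcp_pos: [0.5454, -0.1146, 0.1087]
orientation: [-3.141, 0.04, 0.001]
contact_force: [0.1, -1.4, -0.3]
grip_width: -0.0002
```

Emit:
send_rows --series '[[[0,0,0.003],[0,0,0]],[[0,0,0],[0,0,0]]]'

```text
clock: 6.92
tcp_pos: [0.5457, -0.1147, 0.106]
orientation: [3.141, -0.04, 0.0]
contact_force: [0.1, 0.1, 0.1]
grip_width: 0.0005
```

Emit:
send_rows --series '[[[0,0,0.003],[0,0,0]],[[0,0,0],[0,0,0]]]'

```text
clock: 7.18
tcp_pos: [0.5458, -0.1147, 0.1031]
orientation: [3.141, -0.04, 0.001]
contact_force: [0.0, -0.7, 3.8]
grip_width: 0.0002
```

```bash
python3 look.py 4
```

```text
7.175 [ 0.54580305 -0.11466383  0.10309398] [ 3.14127755e+00 -4.02593046e-02  5.19539537e-04] [ 0.02595804 -0.69973578  3.78068306] 0.0002360270818606457
(np.float64(287.9096014252556), np.float64(211.56987772391537))
```

View pics/s4.png

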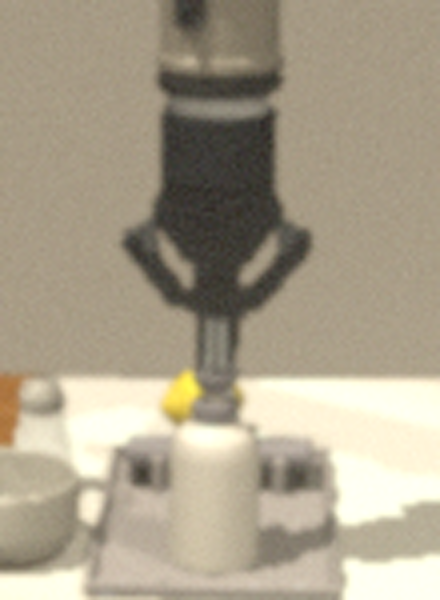

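Emit:
send_rows --series '[[[0,0,0.003],[0,0,0]],[[0,0,0],[0,0,0]]]'

```text
clock: 7.48
tcp_pos: [0.5458, -0.1147, 0.1]
orientation: [3.141, -0.04, 0.001]
contact_force: [0.0, 1.0, 4.1]
grip_width: 0.0001
```

Emit:
send_rows --series '[[[0,0,0.003],[0,0,0]],[[0,0,0],[0,0,0]]]'

```text
clock: 7.72
tcp_pos: [0.5458, -0.1147, 0.0977]
orientation: [3.141, -0.04, 0.001]
contact_force: [-2.7, 1.3, 11.2]
grip_width: 0.0003
```

Emit:
send_rows --series '[[[0,0,0.002],[0,0,0]],[[0,0,0],[0,0,0]]]'

```text
clock: 7.98
tcp_pos: [0.546, -0.1147, 0.0975]
orientation: [3.14, -0.041, 0.001]
contact_force: [-9.2, 0.9, 26.8]
grip_width: 0.0003
```

Emit:
send_rows --series '[[[0,0,-0.005],[0,0,0]],[[0,0,-0.01],[0,0,0]],[[0,0,-0.02],[0,0,0]],[[0,0,-0.035],[0,0,0]],[[0,0,-0.035],[0,0,0]],[[0,0,0],[0,0,0]]]'

```text
clock: 8.72
tcp_pos: [0.5472, -0.1147, 0.2025]
orientation: [3.141, -0.04, 0.007]
contact_force: [0.3, -0.5, -1.1]
grip_width: 0.0001
```

```bash
python3 look.py 5; python3 - <<'E'
from h import *
from bench import r
plan(r.get_obs(),[.5415,-.2556,.20],-1.5)
E
```

```text
8.725 [ 0.54724185 -0.11470878  0.20251731] [ 3.14055609 -0.04046681  0.00705726] [ 0.26961113 -0.49173366 -1.06447239] 7.067905075658876e-05
(np.float64(287.7946474352083), np.float64(175.57611758029591))
tool axes
 [[ 1.    -0.026  0.002]
 [-0.026 -1.    -0.   ]
 [ 0.002  0.    -1.   ]]
0 turn units [ 0.004 -0.018  0.004]
180 turn units [ 2.8000e-02  7.0000e-03 -3.5996e+01]
world d [-0.0045 -0.1409 -0.0007] tool d [-0.0009  0.1409  0.0008]
```

View pics/s5.png

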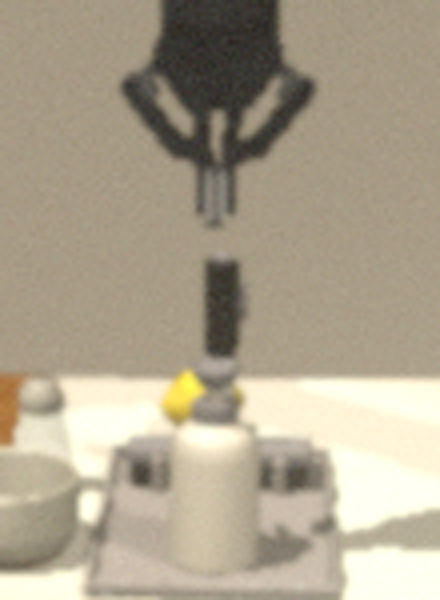

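Emit:
send_rows --series '[[[0,0.028,0],[0,0,0]],[[0,0.028,0],[0,0,0]],[[0,0.028,0],[0,0,0]],[[0,0.028,0],[0,0,0]],[[0,0.029,0],[0,0,0]],[[0,0,0],[0,0,0]],[[0,0,0],[0,0,0]],[[0,0,0],[0,0,0]]]' --fingers 0

```text
clock: 9.78
tcp_pos: [0.5421, -0.254, 0.1996]
orientation: [-3.141, 0.037, 0.001]
contact_force: [0.2, -0.4, -0.4]
grip_width: 0.0854
```

```bash
python3 look.py 6; python3 - <<'E'
from h import *
from bench import r
plan(r.get_obs(),[.5415,-.2556,.0915],-1.5)
E
```

```text
9.775 [ 0.54205771 -0.25402324  0.1996043 ] [-3.14057647e+00  3.70637937e-02  8.91933589e-04] [ 0.19865088 -0.42050549 -0.42812322] 0.0853762502409484
(np.float64(289.2752983024313), np.float64(163.67714533068))
tool axes
 [[ 1.    -0.024 -0.   ]
 [-0.024 -1.     0.001]
 [-0.    -0.001 -1.   ]]
0 turn units [-0.006  0.004  0.029]
180 turn units [-6.0000e-03 -9.0000e-03 -3.5971e+01]
world d [-0.0006 -0.0014 -0.1083] tool d [-0.0006  0.0015  0.1083]
```

View pics/s6.png

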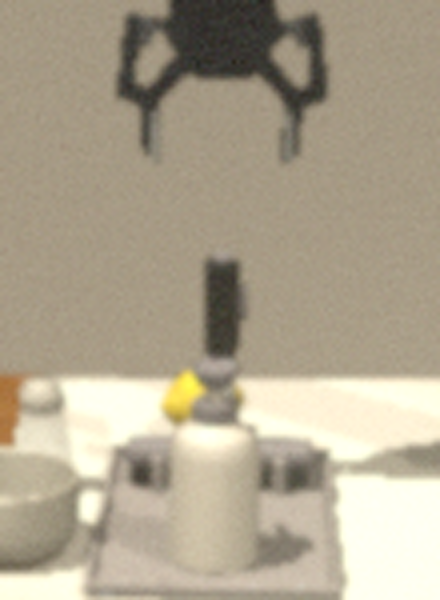

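Emit:
send_rows --series '[[[-0.0008,0.0015,0.02],[0,0,0]],[[0,0,0.025],[0,0,0]],[[0,0,0.025],[0,0,0]],[[0,0,0.02],[0,0,0]],[[0,0,0.01],[0,0,0]],[[0,0,0.01],[0,0,0]],[[0,0,0],[0,0,0]],[[0,0,0],[0,0,0]]]'

```text
clock: 10.82
tcp_pos: [0.5417, -0.2573, 0.0906]
orientation: [3.141, -0.04, 0.002]
contact_force: [0.3, 1.1, -1.0]
grip_width: 0.0853
```

```bash
python3 look.py 7
```

```text
10.825 [ 0.54165364 -0.25729306  0.09063117] [ 3.14089263e+00 -4.03694391e-02  1.56995470e-03] [ 0.26795043  1.13917613 -0.95187929] 0.08530068428899623
(np.float64(288.9450193878007), np.float64(199.42829255374858))
```

View pics/s7.png

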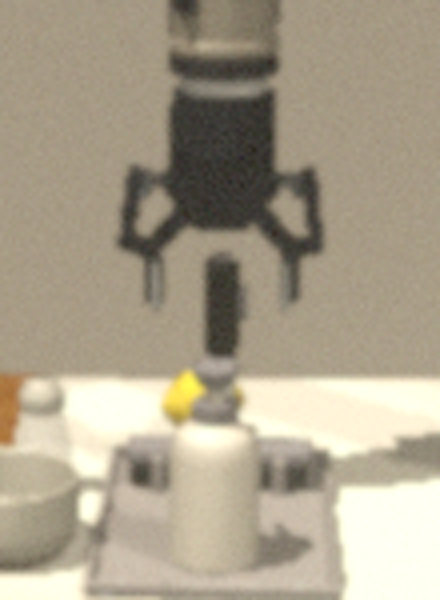

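Emit:
send_rows --series '[[[0,0,0.002],[0,0,0]],[[0,0,0],[0,0,0]],[[0,0,0],[0,0,0]],[[0,0,0],[0,0,0]],[[0,0,0],[0,0,0]],[[0,0,0],[0,0,0]],[[0,0,0],[0,0,0]]]' --fingers 255 --grip_force 30

```text
clock: 11.75
tcp_pos: [0.5406, -0.2572, 0.0881]
orientation: [3.141, -0.041, -0.002]
contact_force: [-5.3, 1.1, 6.0]
grip_width: 0.0267
```

```bash
python3 look.py 8
```

```text
11.75 [ 0.540605   -0.25718161  0.08805792] [ 3.14125994e+00 -4.07251007e-02 -1.58564477e-03] [-5.26535346  1.145616    5.99028438] 0.026666524065889284
(np.float64(289.290558644472), np.float64(200.27268391068424))
```

View pics/s8.png

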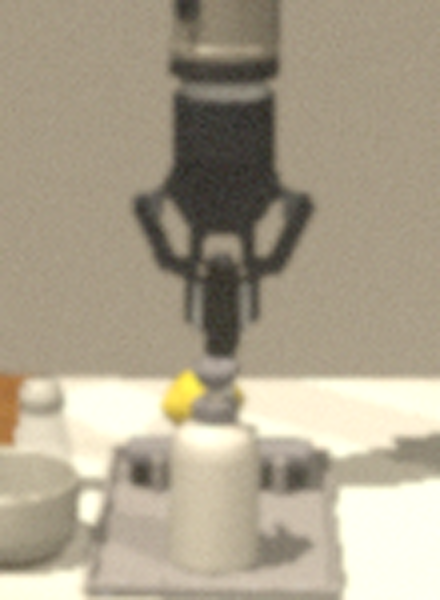

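Emit:
send_rows --series '[[[-0.0008,0,-0.004],[0,0,0]],[[0,0,-0.006],[0,0,0]],[[0,0,-0.006],[0,0,0]],[[0,0,0],[0,0,0]]]'

```text
clock: 12.3
tcp_pos: [0.5406, -0.2572, 0.1046]
orientation: [3.141, -0.04, 0.001]
contact_force: [0.4, -0.6, -2.4]
grip_width: 0.0269
```

```bash
python3 look.py 9
```

```text
12.3 [ 0.54061379 -0.25717133  0.10455558] [ 3.14099887e+00 -4.03437877e-02  1.01544892e-03] [ 0.42134804 -0.56538963 -2.44679501] 0.026946900023407962
(np.float64(289.35708283962646), np.float64(194.93779328689808))
```

View pics/s9.png

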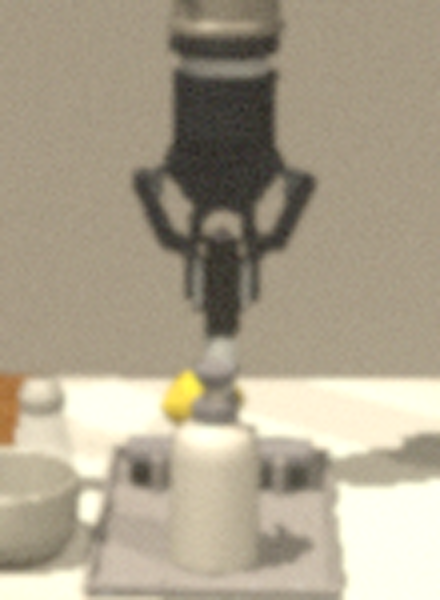

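Emit:
send_rows --series '[[[0,0,-0.006],[0,0,0]],[[0,0,-0.006],[0,0,0]],[[0,0,-0.006],[0,0,0]],[[0,0,-0.006],[0,0,0]],[[0,0,-0.006],[0,0,0]],[[0,0,-0.006],[0,0,0]],[[0,0,-0.006],[0,0,0]],[[0,0,-0.006],[0,0,0]],[[0,0,-0.006],[0,0,0]],[[0,0,0],[0,0,0]]]'

```text
clock: 13.6
tcp_pos: [0.5405, -0.2571, 0.1586]
orientation: [3.141, -0.04, 0.001]
contact_force: [2.1, -2.7, -2.9]
grip_width: 0.0268
```

Emit:
send_rows --series '[[[0,0,-0.003],[0,0,0]],[[0,0,-0.003],[0,0,0]],[[0,0,-0.002],[0,0,0]],[[0,0,0],[0,0,0]]]'

```text
clock: 14.1
tcp_pos: [0.5405, -0.2571, 0.1662]
orientation: [3.141, -0.04, 0.001]
contact_force: [3.0, -2.7, -2.0]
grip_width: 0.0266
```

Emit:
send_rows --series '[[[0,0,-0.001],[0,0,0]],[[0,0,-0.001],[0,0,0]],[[0,0,0],[0,0,0]]]'

```text
clock: 14.48
tcp_pos: [0.5405, -0.2572, 0.1681]
orientation: [3.141, -0.04, 0.001]
contact_force: [4.8, -2.9, -2.4]
grip_width: 0.027
```

Emit:
send_rows --series '[[[0,0,-0.001],[0,0,0]],[[0,0,0],[0,0,0]]]'

```text
clock: 14.72
tcp_pos: [0.5405, -0.2571, 0.1683]
orientation: [-3.141, 0.04, -0.0]
contact_force: [5.6, -4.1, -8.1]
grip_width: 0.0267
```

```bash
python3 look.py 10
```

```text
14.725 [ 0.54045466 -0.25712429  0.1683254 ] [-3.14116471e+00  4.01874287e-02 -2.03522974e-04] [ 5.64836968 -4.10122282 -8.11659534] 0.026744727390018253
(np.float64(289.685647215639), np.float64(173.9424911593404))
```

View pics/s10.png

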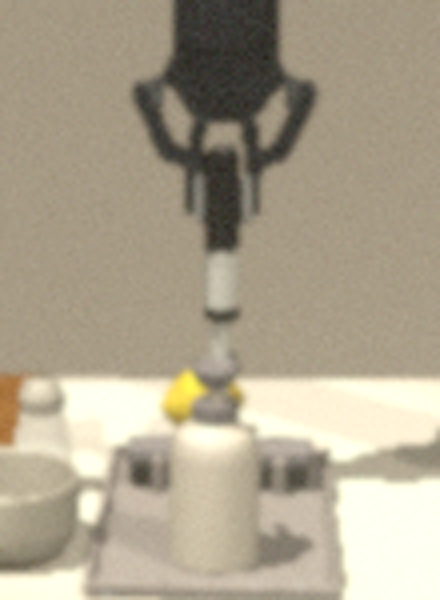

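Emit:
send_rows --series '[[[0,0,0],[0,0,0]],[[0,0,0],[0,0,0]],[[0,0,0],[0,0,0]],[[0,0,0],[0,0,0]],[[0,0,0],[0,0,0]],[[0,0,0],[0,0,0]]]'

```text
clock: 15.52
tcp_pos: [0.5405, -0.2571, 0.1684]
orientation: [-3.141, 0.04, -0.0]
contact_force: [5.6, -4.0, -7.3]
grip_width: 0.0269
```

```bash
python3 look.py 11; python3 - <<'E'
from h import *
a=cv2.imread("pics/s10.png");b=cv2.imread("pics/s11.png");print(cv2.absdiff(a,b).mean())
for n in (7,11):
    f=pickle.load(open(f"pics/side{n}.pkl","rb"))["frame"]
    # knob top / grip bottom along the handle column
    print(n,f[130:200,290].mean(1).astype(int).tolist())
E
```

```text
15.525 [ 0.5404743  -0.25712849  0.16835802] [-3.14116221e+00  4.02294597e-02 -2.05289714e-04] [ 5.55545948 -3.99988243 -7.32853204] 0.026886913834274613
(np.float64(289.678988277922), np.float64(173.93116153962205))
2.1104747474747474
7 [48, 39, 39, 43, 40, 40, 43, 45, 37, 46, 36, 45, 38, 45, 39, 38, 37, 35, 38, 39, 33, 38, 35, 43, 38, 37, 38, 39, 36, 36, 36, 46, 68, 95, 105, 108, 105, 99, 76, 70, 61, 45, 42, 40, 38, 40, 32, 42, 38, 41, 40, 41, 41, 40, 41, 43, 42, 35, 46, 43, 44, 42, 41, 52, 85, 111, 120, 116, 104, 83]
11 [34, 39, 40, 37, 36, 71, 94, 105, 107, 108, 98, 84, 69, 48, 40, 39, 39, 33, 39, 40, 37, 34, 34, 36, 38, 34, 37, 38, 33, 35, 35, 38, 38, 37, 36, 35, 50, 75, 114, 127, 131, 130, 135, 134, 135, 135, 133, 135, 134, 135, 131, 126, 100, 68, 56, 70, 97, 109, 114, 117, 120, 127, 126, 128, 127, 124, 122, 115, 102, 85]
```

```bash
python3 - <<'E'
from bench import r
print(r.hand_in()); o=r.get_obs(); print(o["clock"],o["tcp_pos"],o["contact_force"],o["grip_width"])
E
```

```text
the job is handed in; nothing more can be done
None
the job is handed in; nothing more can be done
```

The washer is ready, and I handed the job in at about 15.5 s of the 42 s with the gripper still holding the handle at its second stop.

- **Pump cap:** I pressed it with shut fingers through its 8 mm travel to the hard stop, at about 27 N. The side picture after lifting showed it back up at its original height.
- **Handle:** I pinched the grip along the tray's x at 30 N. The opening was 26.7 mm, which fits the button being fully in (27.5 mm expected). I then pulled it straight up past the first stop to the hard end.
- **Last checks:**
    - The TCP had risen 80 mm from the grasp.
    - The side picture showed the grip about 27 px higher, which matches 80 mm.
    - After a further 0.8 s of holding, the pull was steady at about 7 N and the opening had not changed.
- **Bowl, shaker and lemon:** The later side pictures showed no shift in the parts visible, but the bowl was only partly in the crops and the lemon partly hidden. I did not take a last top view.

**Disagreement found:** The reported TCP height read about 39 mm lower than the fingers really were. The side picture showed this and the first contact with the cap confirmed it, so I offset the heights by that much. The two cameras also differed by about 4 mm in x. I took a value between them, and centring at the grasp confirmed it to about 1 mm.

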